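# Put the HPLC columns away in their case

## Robot

A 6-joint arm with a two-finger parallel gripper is mounted at the origin on the work surface. World frame = base frame: x ahead of the robot, y to its left, z up, the work surface at z = 0. Lengths are in m, angles in rad, forces in N, time in s.
With the tool pointing down it reaches from about 0.425 to 0.95 m from the base axis. Payload 3.5 kg.
Tool frame: the origin (TCP) lies midway between the tips of the shut fingers; the grasp point (between the pads) lies ctrl.grasp_offset behind it (ctrl.grasp_offset is the distance from the TCP to the grasp point, in m); x points along the fingers, y is the direction in which the jaws open and shut, and the axes are right-handed (so a half turn about x gives the same grasp; the last joint's range is limited). The gripper opens to 85 mm and grips with 20 to 120 N. Pads are 22 mm wide; open, the fingers measure 114 mm over their backs; the gripper's body (76 mm by 85 mm) begins 54 mm behind the grasp point. The pads swing forward as they close: fully open they stand 13 mm farther back than shut.
Start: joints at [-1.375, 0.286, 1.577, -0, 1.279, -0.15], TCP at [0.229, -0.635, 0.231] pointing down, gripper open.
Joint ranges: [-2.77, 2.77], [-0.9, 2.22], [0.21, 2.48], [-1.53, 4.67], [0.24, 2.81], [-2.84, 2.84]. Speed limits (rad/s): [2.79, 2.79, 3.14, 3.14, 3.14, 3.14].

## Interface

Orientations are given as a unit quaternion [x, y, z, w].
In Python, from plant import readout, read_camera, sign_off, ctrl gives the robot as it stands.
- The arm moves only by the tool drive_tool, never from a script. Its argument "steps" is a list of rows, each a list of 5 numbers: the shift along the tool's x, y, z in cm, then the turn about the tool's x in degrees, then the opening, from 0 (shut) to 1 (fully open). A call has 1 to 10 rows; each row shifts and turns the commanded pose from where the row before left it, along the tool's axes as they then stand; what a row does not reach is not made up. A row lasts 1/10 s, in which the tool goes at most 50 mm and 8.59 degrees, less where a joint would pass 70% of its speed; a pose out of reach is approached as far as the arm can. A call is refused whole if a number of a shift passes 5 or a number of a turn 8.59, either way. A call with a gripper value outside its range is refused whole. The fingers move at their own pace and stop on an object; "force" is the grip in N (left out, the last holds). Time passes only in rows, so rows that do not move let the fingers close. It gives the time, the measured TCP pose, the force and the opening at its end, in the units of the state.
- readout.get_state(): the state, without advancing time (a new reading comes with each control period).
- read_camera(name): name is "side" or "top"; returns a dict with "frame" (480x640x3 uint8, red, green, blue), "vertical_fov" (degrees; the focal length in pixels is half the picture's height over the tangent of half this angle, whatever the lens; pixels are square), "cx", "cy" (the principal point, pixels), "eye" and "orientation" of the camera in the world. Camera axes: x right, y up, looking along -z (the intrinsics and any distortion apply to the point x, -y, -z); pixel columns grow to the right and rows downward; lengths in m; the calibration is good to about 2 mm. A picture is of the moment at which its call begins. There is no depth.
- sign_off(): hands the job in, once; it reports no verdict.
The state is a dict: "time": time; "qpos": joint angles; "dq": joint speeds; "joint_efforts": joint torques, N m; "eef_pos": TCP position; "tcp_rot": TCP orientation; "contact_force": force on the tool from outside, world axes, zero at the start; "wrist_torque": the same for the moment, N m; "opening": opening from 0.0 (shut) to 1.0 (fully open).
Only numpy, scipy, OpenCV 4.12 (cv2) and the standard library are available. Lean on these libraries where they do the work, as an engineer would, in place of code of your own. Each camera call takes 0.05 s, during which the arm holds its last target. There are 200 camera calls.

## Task

Put the three slim columns with end nuts away: open the clear lid of the column case, lay each column in the foam pocket cut to its length, and close the lid fully. Leave the thick preparative column and the bare tube without nuts lying where they are.

Things in the scene. Friction and masses are not known exactly. Their poses are not given: they have to be found in the camera images.
- column_long: The long column lying on the bench: steel tube 10 mm in diameter, at each end a hexagonal steel nut 16 mm across flats, 16 mm long, and a small white plug. 130 mm long over the plugs. Origin on its axis at mid-length, 8 mm above what it lies on; x along its axis, ends alike. 95 g.
- column_mid: The middle column lying on the bench: steel tube 10 mm in diameter, at each end a hexagonal steel nut 16 mm across flats, 16 mm long, and a small white plug. 95 mm long over the plugs. Origin on its axis at mid-length, 8 mm above what it lies on; x along its axis, ends alike. 75 g.
- column_short: The short column lying on the bench: steel tube 10 mm in diameter, at each end a hexagonal steel nut 16 mm across flats, 16 mm long, and a small white plug. 60 mm long over the plugs. Origin on its axis at mid-length, 8 mm above what it lies on; x along its axis, ends alike. Nuts 12 mm apart: wide fingers close on the nuts. 50 g.
- column_wide: Thick preparative column, does not belong in the case: 95 mm long, tube 20 mm in diameter with a white label, hexagonal nuts 28 mm across flats, white plugs. Origin on its axis at mid-length, 14 mm above the bench; x along its axis.
- bare_tube: Bare steel tube without nuts or plugs, does not belong in the case: 130 mm long, 10 mm in diameter. Origin on its axis at mid-length, 5 mm above the bench; x along its axis.
- pocket_long: Black foam insert with the pocket for the long column: 146 mm long (x), 32 mm wide (y), 12 mm deep. Origin at the middle of the pocket's grey floor, 7 mm above the bench; x along the pocket towards the hinge, z up. A column in its pocket has its axis 8 mm above this floor. Along the middle 56 mm (x) the side walls are cut away: a finger trough across all three pockets.
- pocket_mid: Black foam insert with the pocket for the middle column: 111 mm long (x), 32 mm wide (y), 12 mm deep. Origin at the middle of the pocket's grey floor, 7 mm above the bench; x along the pocket towards the hinge, z up. Inserts are 55 mm wide, side by side in any order in a white case 162 (x) by 182 mm (y), walls 3 mm thick, 26 mm high, 33 mm from the middle of an outer pocket.
- pocket_short: Black foam insert with the pocket for the short column: 76 mm long (x), 32 mm wide (y), 12 mm deep. Origin at the middle of the pocket's grey floor, 7 mm above the bench; x along the pocket towards the hinge, z up. Same finger trough over the middle 56 mm.
- lid (a joint): Angle of the clear lid, rad: 0 fully closed (lying on the case's rim), 1.57 upright, 1.85 its stop. At the start between 0 and 0.3. The stiff hinge holds the lid wherever it is left; lifting it takes about 1.5 N at the tab.
- lid_handle (a point): Grip point on the lid's pull tab, a grey tongue 20 mm wide (y), 10 mm thick (z), 40 mm long in the middle of the front edge, in the lid's plane; 24 mm out from the edge, 31.5 mm above the bench when closed, mid-thickness. Axes turn with the lid: y along the hinge, x to the hinge, whose axis lies 186 mm along +x and 5 mm along -z. Clear lid 162 by 182 by 3 mm, grey rim.

How it is judged:
By the outcome, as a careful person would: the job done as asked, in the order asked, and still so for the second after the job is handed in, with the robot touching nothing.
It also fails if it takes over 136 s, if anything falls off the work surface, if the arm or the gripper's body presses on something with over 40 N, if the wrist force passes 120 N, or if a joint passes its speed limit or range.

## Working session

There is one attempt and no reset: what is moved stays moved. The work goes in short steps, Python scripts to look and compute and a tool call to move; the robot and the scene stay as the last step left them, time stands still between calls to the robot, and variables do not carry over. Pictures are saved under pics/ and viewed, about 12 in all and at most 16, crops included, and the job is handed in when it is done.

Besides the shell and the picture viewer there is one more tool, called after "Call:" as name(argument=value, ...) on one line, values as JSON. drive_tool: Moves the arm, as the interface text tells. Its arguments: {"type":"object","properties":{"steps":{"type":"array","items":{"type":"array","items":{"type":"number"}}},"force":{"type":"number"}},"required":["steps"]}

```bash
ls; mkdir -p pics
cat > h.py <<'E'
import numpy as np, cv2
from scipy.spatial.transform import Rotation as R
from plant import readout, read_camera, sign_off, ctrl
def shot(name, fn=None):
    c=read_camera(name)
    if fn: cv2.imwrite('pics/'+fn, c['frame'][:,:,::-1])
    return c
def ray(c,u,v):
    f=240/np.tan(np.radians(c['vertical_fov'])/2)
    d=np.array([(u-c['cx'])/f,-(v-c['cy'])/f,-1.])
    return np.array(c['eye']),R.from_quat(c['orientation']).apply(d)
def onplane(c,u,v,z):
    e,d=ray(c,u,v); return e+d*(z-e[2])/d[2]
def proj(c,p):
    f=240/np.tan(np.radians(c['vertical_fov'])/2)
    q=R.from_quat(c['orientation']).inv().apply(np.array(p)-c['eye'])
    return c['cx']+f*q[0]/-q[2], c['cy']-f*q[1]/-q[2]
E
python3 - <<'E'
from h import *
for n in('top','side'):
    c=shot(n,n+'1.png'); print({k:v for k,v in c.items() if k!='frame'})
s=readout.get_state(); print(s, ctrl.grasp_offset, [a for a in dir(ctrl) if a[0]!='_'])
E
```

```text
pics
{'vertical_fov': 51.44384396076754, 'cx': 316.7574452027239, 'cy': 240.24582568435298, 'eye': array([0.38865368, 0.03006194, 0.91661468]), 'orientation': array([-0.07775304,  0.04646366,  0.71395738, -0.69430574])}
{'vertical_fov': 56.153185205718074, 'cx': 314.4848305443578, 'cy': 237.95938749097175, 'eye': array([0.13355293, 0.57380313, 0.47880954]), 'orientation': array([-0.15754822,  0.46616458,  0.82775424, -0.26961466])}
{'time': 0.1, 'qpos': array([-1.37499478e+00,  2.87130037e-01,  1.57805815e+00, -1.22678477e-05,
        1.27861582e+00, -1.49980797e-01]), 'dq': array([-5.11768786e-05, -2.17262582e-03, -2.80537401e-03, -7.06192351e-04,
        1.49663919e-03, -1.33567185e-04]), 'joint_efforts': array([ 7.70017014e-04, -4.07296014e+01, -2.93701547e+01, -1.16918695e-04,
        3.38519749e-03,  1.05675716e-05]), 'eef_pos': array([ 0.22869692, -0.63442882,  0.23003528]), 'tcp_rot': array([-0.69654219, -0.12242707,  0.69658631, -0.12086401]), 'contact_force': array([ 0.84754543, -0.61195048,  0.92160581]), 'wrist_torque': array([-0.04500415,  0.02152182,  0.01760478]), 'opening': 0.9971451009538084} 0.0187 ['Unreachable', 'grasp_offset']
```

View pics/top1.png

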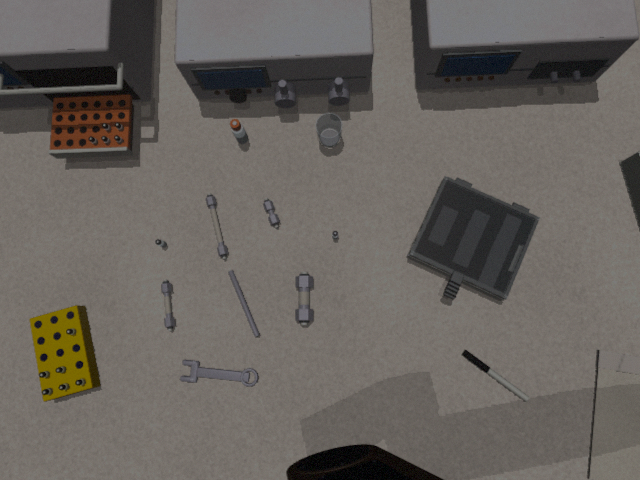

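View pics/side1.png

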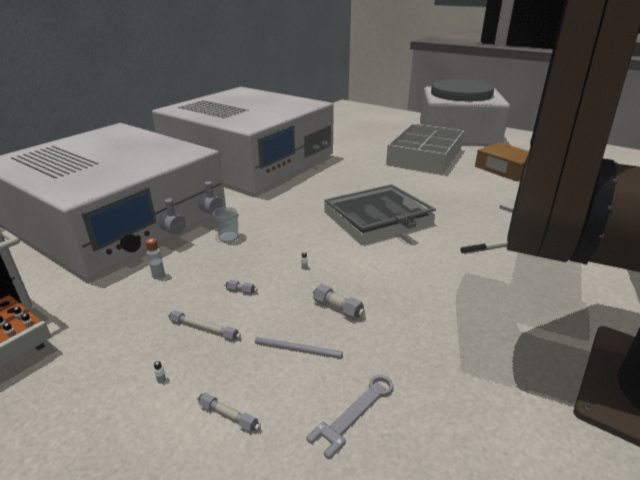

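The top view shows the long column at about (217,227), mid at (168,306) and short at (272,214). The case is centred near (474,238) with its tab at (452,288). The wide column is at (304,300) and the bare tube at (244,303). Next I'll zoom in and measure.

Run:
```python
from h import *
a=cv2.imread('pics/top1.png')
x=cv2.resize(a[170:310,400:545],(600,580),interpolation=cv2.INTER_CUBIC)
cv2.imwrite('pics/crop1.png',cv2.convertScaleAbs(x,alpha=1.6,beta=10))
c=shot('top'); im=c['frame']
hsv=cv2.cvtColor(im,cv2.COLOR_RGB2HSV); lab=cv2.cvtColor(im,cv2.COLOR_RGB2LAB)
def line(name,box,z):
    x0,y0,x1,y1=box
    g=lab[y0:y1,x0:x1].astype(float)
    bg=np.median(g.reshape(-1,3),0)
    m=(np.linalg.norm((g-bg)*[.6,3,3],axis=2)>22).astype(np.uint8)
    m=cv2.morphologyEx(m,cv2.MORPH_CLOSE,np.ones((5,5)))
    n,l,st,ce=cv2.connectedComponentsWithStats(m)
    k=1+np.argmax(st[1:,4]); pts=np.argwhere(l==k)[:,::-1]+[x0,y0]
    (cx,cy),(w,h),an=cv2.minAreaRect(pts.astype(np.float32))
    b=cv2.boxPoints(((cx,cy),(w,h),an))
    P=np.array([onplane(c,u,v,z)[:2] for u,v in b])
    e=[P[1]-P[0],P[2]-P[1]]; L=max(e,key=np.linalg.norm)
    print(name,(round(cx,1),round(cy,1)),'ctr',P.mean(0).round(4),'L,W',[round(np.linalg.norm(q),4) for q in e],'deg',np.degrees(np.arctan2(L[1],L[0])).round(1))
line('long',(195,185,240,268),.008)
line('mid',(150,272,185,340),.008)
line('short',(255,192,290,236),.008)
line('wide',(288,262,322,335),.014)
line('bare',(225,262,265,342),.005)
for n,p in dict(c1=(443,178),c2=(537,216),c3=(505,298),c4=(410,258)).items(): print(n,onplane(c,*p,.03).round(4))
print('tab',onplane(c,452,288,.035))
```

```text
long (216.9, 227.3) ctr [0.5824 0.256 ] L,W [np.float64(0.0191), np.float64(0.1308)] deg -166.2
mid (168.5, 305.6) ctr [0.4381 0.3441] L,W [np.float64(0.0214), np.float64(0.094)] deg -173.3
short (271.5, 213.9) ctr [0.604  0.1526] L,W [np.float64(0.0183), np.float64(0.0602)] deg -160.1
wide (304.0, 299.5) ctr [0.4423 0.0939] L,W [np.float64(0.0329), np.float64(0.0951)] deg 178.7
bare (243.8, 303.6) ctr [0.4386 0.2055] L,W [np.float64(0.0105), np.float64(0.1318)] deg -157.2
c1 [ 0.655  -0.1661  0.03  ]
c2 [ 0.5783 -0.3274  0.03  ]
c3 [ 0.4342 -0.2582  0.03  ]
c4 [ 0.5094 -0.0979  0.03  ]
tab [ 0.45371245 -0.16702926  0.035     ]
```

View pics/crop1.png

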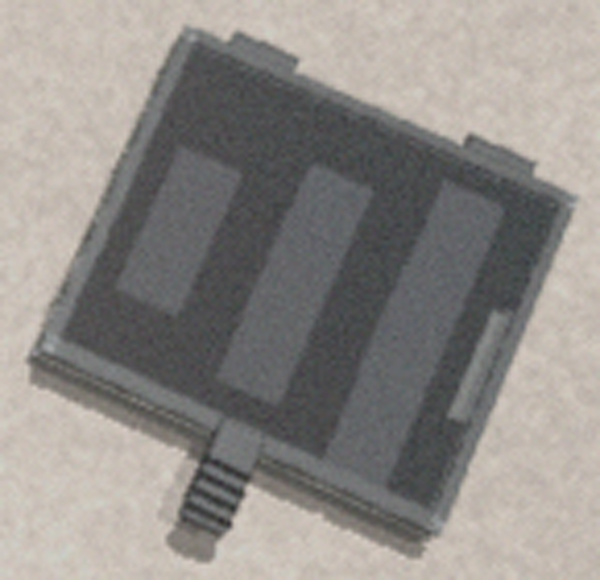

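The crop shows the lid barely open. The pockets run short, mid, long from left to right, i.e. from world +y to -y. The tab grip is at about crop (215,495). Now a side-view crop, to triangulate the tab.

```bash
cat >> h.py <<'E'
def tri(ca,pa,cb,pb):
    e1,d1=ray(ca,*pa); e2,d2=ray(cb,*pb)
    t=np.linalg.lstsq(np.c_[d1,-d2],e2-e1,rcond=None)[0]
    a,b=e1+d1*t[0],e2+d2*t[1]; return (a+b)/2,np.linalg.norm(a-b)
def yaw_of(q):  # direction of tool y in world
    y=R.from_quat(q).apply([0,1,0]); return np.degrees(np.arctan2(y[1],y[0]))
def plan(target,deg,rows_extra=0):
    """rows to bring TCP to target with tool y at deg (mod 180), turn first axes evolving"""
    s=readout.get_state(); p=np.array(s['eef_pos']); r=R.from_quat(s['tcp_rot'])
    y0=yaw_of(s['tcp_rot']); d=(deg-y0+90)%180-90   # about world z; tool x down => turn=-d
    sh=r.inv().apply(np.array(target)-p)*100
    fin=(R.from_euler('z',d,degrees=True)*r).inv().apply(np.array(target)-p)*100
    print('now',p.round(4),'yaw',round(y0,1),'q6',s['qpos'][5].round(2),'turn',round(-d,1),'shift now-axes cm',sh.round(2),'after-turn axes',fin.round(2))
E
python3 - <<'E'
from h import *
a=cv2.imread('pics/side1.png')
x=cv2.resize(a[175:260,315:445],(780,510),interpolation=cv2.INTER_CUBIC)
cv2.imwrite('pics/crop2.png',cv2.convertScaleAbs(x,alpha=1.4,beta=10))
c=shot('top')
sc=600/145; sv=580/140
P=lambda u,v:(400+(u+.5)/sc-.5,170+(v+.5)/sv-.5)
sh=[onplane(c,*P(*p),.007)[:2] for p in [(117,290),(185,313),(240,172),(178,148)]]
mi=[onplane(c,*P(*p),.007)[:2] for p in [(217,378),(277,405),(372,188),(310,163)]]
lo=[onplane(c,*P(*p),.007)[:2] for p in [(442,180),(503,207)]]
for n,q in(('short',sh),('mid',mi)):
    q=np.array(q); ax=(q[2]+q[3]-q[0]-q[1])/2
    print(n,q.mean(0).round(4),'len',np.linalg.norm(ax).round(4),'w',np.linalg.norm(q[1]-q[0]).round(4),'deg',np.degrees(np.arctan2(ax[1],ax[0])).round(2))
print('long hinge end',np.mean(lo,0).round(4))
s=readout.get_state(); r=R.from_quat(s['tcp_rot']).as_matrix(); print(r.round(3))
E
```

```text
short [ 0.5716 -0.1653] len 0.07 w 0.0312 deg -25.27
mid [ 0.5464 -0.2137] len 0.1071 w 0.0281 deg -26.92
long hinge end [ 0.584  -0.2948]
[[-0.     0.339 -0.941]
 [ 0.001 -0.941 -0.339]
 [-1.    -0.001 -0.   ]]
```

View pics/crop2.png

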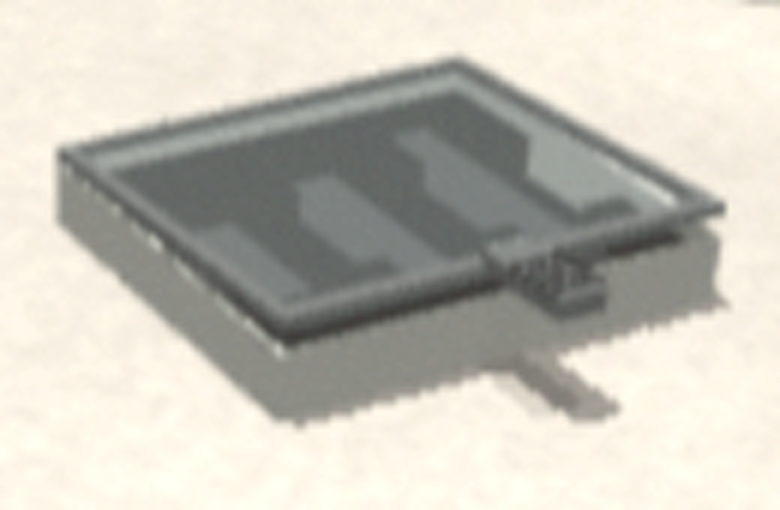

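Run:
```python
from h import *
t=shot('top'); s=shot('side')
P=lambda u,v:(400+(u+.5)/(600/145)-.5,170+(v+.5)/(580/140)-.5)
Q=lambda u,v:(315+(u+.5)/6-.5,175+(v+.5)/6-.5)
for n,a,b in [('FR',(435,530),(722,208)),('FL',(35,352),(285,325)),('BL',(190,28),(62,152)),('BR',(577,195),(458,60)),('tab',(213,495),(550,268)),('tabend',(195,525),(590,285))]:
    p,e=tri(t,P(*a),s,Q(*b)); print(n,p.round(4),round(e,4))
# model: mid pocket centre + case axis
for ang in (-25.3,-26):
    ax=np.array([np.cos(np.radians(ang)),np.sin(np.radians(ang))]); print(ang,'handle closed',np.array([.5464,-.2137])-ax*(.081+.024))
plan([.4537,-.167,.12],64.6)
```

```text
FR [ 0.4342 -0.2554  0.0381] 0.0008
FL [ 0.5145 -0.0934  0.0395] 0.0005
BL [ 0.6581 -0.1707  0.0302] 0.0005
BR [ 0.5772 -0.3308  0.0298] 0.0006
tab [ 0.4525 -0.1612  0.05  ] 0.0038
tabend [ 0.4378 -0.1537  0.052 ] 0.0016
-25.3 handle closed [ 0.45147133 -0.16882742]
-26 handle closed [ 0.45202663 -0.16767103]
now [ 0.2288 -0.6348  0.2309] yaw -70.2 q6 -0.15 turn 45.2 shift now-axes cm [ 11.12 -36.38 -37.02] after-turn axes [ 11.13 -51.9   -0.25]
```

The lid is open about 0.055 rad. The handle is at about (0.453,-0.165,0.042) and the case axis is at about -26.5°. Moving above the tab.

Call:
drive_tool(steps=[[0,0,0,7.8,0.6],[0,0,0,7.8,0.6],[0,0,0,7.8,0.6],[0,0,0,7.8,0.6],[0,0,0,7.8,0.6],[0,0,0,7.4,0.6],[0,-4.5,0,0,0.6],[0,-4.5,0,0,0.6],[0,-4.5,0,0,0.6],[0,-4.5,0,0,0.6]])

```text
time: 1.3
eef_pos: [0.3098, -0.4725, 0.2312]
tcp_rot: [0.688, -0.163, -0.688, -0.163]
contact_force: [0.8, 0.4, 0.2]
opening: 0.604
```

Call:
drive_tool(steps=[[0,-4.5,0,0,0.6],[0,-4.5,0,0,0.6],[0,-4.5,0,0,0.6],[0,-4.5,0,0,0.6],[0,-4.5,0,0,0.6],[0,-4.5,0,0,0.6],[0,-4.5,0,0,0.6],[2,-2,0,0,0.6],[3,0,0,0,0.6],[0,0,0,0,0.6]])

```text
time: 2.3
eef_pos: [0.4571, -0.1721, 0.1773]
tcp_rot: [-0.685, 0.161, 0.691, 0.163]
contact_force: [-0.4, -0.4, -1.1]
opening: 0.6
```

Run:
```python
from h import *
t=shot('top'); s=shot('side')
a=cv2.resize(t['frame'][170:320,390:540],(390,390),interpolation=2); b=cv2.resize(s['frame'][130:280,330:480],(390,390),interpolation=2)
cv2.imwrite('pics/m1.png',np.hstack([a,b])[:,:,::-1])
plan([.453,-.165,.12],63.5); plan([.453,-.165,.023],63.5)
print(readout.get_state()['contact_force'],readout.get_state()['opening'])
```

```text
now [ 0.459  -0.1744  0.1813] yaw -116.6 q6 1.46 turn -0.1 shift now-axes cm [ 6.13 -0.57  0.95] after-turn axes [ 6.13 -0.57  0.95]
now [ 0.459  -0.1744  0.1813] yaw -116.6 q6 1.46 turn -0.1 shift now-axes cm [15.83 -0.57  0.94] after-turn axes [15.83 -0.57  0.94]
[-0.31978444 -1.71291706  0.0670516 ] 0.601881399804272
```

View pics/m1.png

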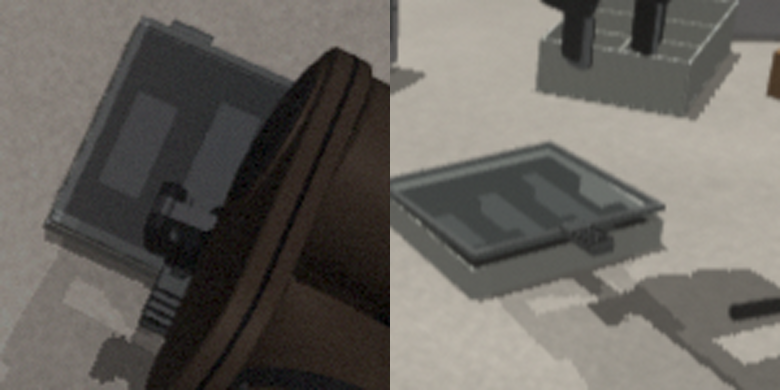

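Call:
drive_tool(steps=[[0,-0.6,0.9,0,0.6],[4,0,0,0,0.6],[4,0,0,0,0.6],[3,0,0,0,0.6],[2,0,0,0,0.6],[1.5,0,0,0,0.6],[1.3,0,0,0,0.6],[0,0,0,0,0.6],[0,0,0,0,0.6]], force=30)

```text
time: 3.3
eef_pos: [0.4545, -0.1656, 0.0243]
tcp_rot: [0.689, -0.163, -0.688, -0.163]
contact_force: [0.5, 0.0, 0.1]
opening: 0.599
```

Run:
```python
from h import *
s=shot('side')
cv2.imwrite('pics/m2.png',cv2.resize(s['frame'][170:270,330:470],(700,500),interpolation=2)[:,:,::-1])
plan([.453,-.165,.023],63.5)
print(readout.get_state()['contact_force'])
```

```text
now [ 0.4548 -0.1657  0.0246] yaw -116.6 q6 1.48 turn -0.1 shift now-axes cm [0.16 0.02 0.19] after-turn axes [0.16 0.02 0.19]
[-0.04238526  0.17126347  0.76356664]
```

View pics/m2.png

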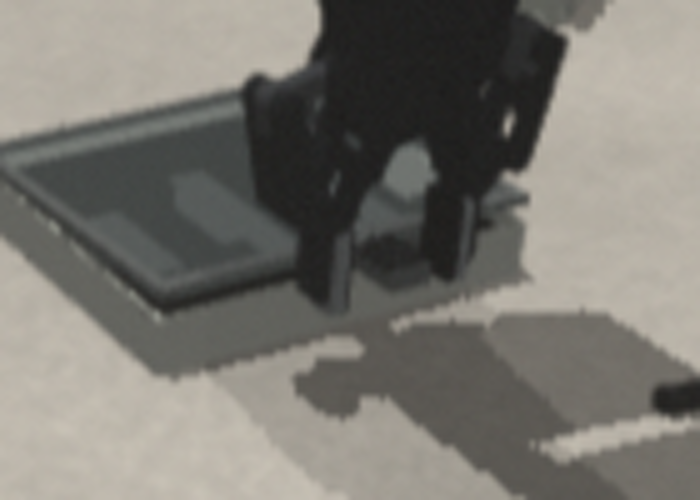

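The fingers straddle the tab, which sits at crop (395,255) between the pads. Closing now.

Call:
drive_tool(steps=[[0,0,0,0,0.3],[0,0,0,0,0.0],[0,0,0,0,0.0],[0,0,0,0,0.0],[0,0,0,0,0.0],[0,0,0,0,0.0]], force=30)

```text
time: 3.95
eef_pos: [0.4545, -0.1653, 0.0237]
tcp_rot: [0.689, -0.163, -0.688, -0.163]
contact_force: [2.5, 0.7, 0.7]
opening: 0.227
```

Run:
```python
# arc from a0 to a1 in tool cm: x down, z = -case x
import numpy as np
r=.186;h=.005
pos=lambda a:np.array([-r*np.cos(a)+h*np.sin(a), r*np.sin(a)+h*np.cos(a)])
A=np.linspace(.06,1.74,22)
P=np.array([pos(a) for a in A])*100
for a,d in zip(A[1:],np.diff(P,axis=0)): print(round(a,2),'x',round(-d[1],2),'z',round(-d[0],2))
```

```text
0.14 x -1.48 z -0.19
0.22 x -1.46 z -0.31
0.3 x -1.43 z -0.42
0.38 x -1.39 z -0.53
0.46 x -1.34 z -0.64
0.54 x -1.29 z -0.75
0.62 x -1.22 z -0.85
0.7 x -1.15 z -0.94
0.78 x -1.07 z -1.03
0.86 x -0.99 z -1.11
0.94 x -0.89 z -1.19
1.02 x -0.8 z -1.26
1.1 x -0.69 z -1.32
1.18 x -0.58 z -1.37
1.26 x -0.47 z -1.41
1.34 x -0.36 z -1.44
1.42 x -0.24 z -1.47
1.5 x -0.12 z -1.48
1.58 x -0.01 z -1.49
1.66 x 0.11 z -1.48
1.74 x 0.23 z -1.47
```

Call:
drive_tool(steps=[[-1.5,0,-0.2,0,0],[-1.5,0,-0.3,0,0],[-1.4,0,-0.4,0,0],[-1.4,0,-0.5,0,0],[-1.35,0,-0.65,0,0],[-1.3,0,-0.75,0,0],[-1.2,0,-0.85,0,0],[0,0,0,0,0]])

```text
time: 4.75
eef_pos: [0.4873, -0.1821, 0.1218]
tcp_rot: [-0.688, 0.163, 0.688, 0.162]
contact_force: [-3.3, 1.0, 2.9]
opening: 0.228
```

Call:
drive_tool(steps=[[-1.15,0,-0.95,0,0],[-1.1,0,-1.0,0,0],[-1.0,0,-1.1,0,0],[-0.9,0,-1.2,0,0],[-0.8,0,-1.25,0,0],[-0.7,0,-1.3,0,0],[-0.6,0,-1.35,0,0],[0,0,0,0,0]])

```text
time: 5.55
eef_pos: [0.5603, -0.2198, 0.1825]
tcp_rot: [0.688, -0.163, -0.688, -0.161]
contact_force: [-2.2, -3.8, -1.9]
opening: 0.228
```

Run:
```python
from h import *
s=shot('side'); t=shot('top')
a=cv2.resize(t['frame'][110:310,390:590],(390,390),interpolation=2); b=cv2.resize(s['frame'][90:270,300:480],(390,390),interpolation=2)
cv2.imwrite('pics/m3.png',np.hstack([a,b])[:,:,::-1])
q=readout.get_state(); print(q['eef_pos'],q['contact_force'],q['wrist_torque'],q['opening'])
```

```text
[ 0.55970769 -0.21947405  0.18229994] [-0.76853065 -5.93651756 -3.24638642] [-0.95346146  0.39764745 -0.01679438] 0.2277542142882652
```

View pics/m3.png

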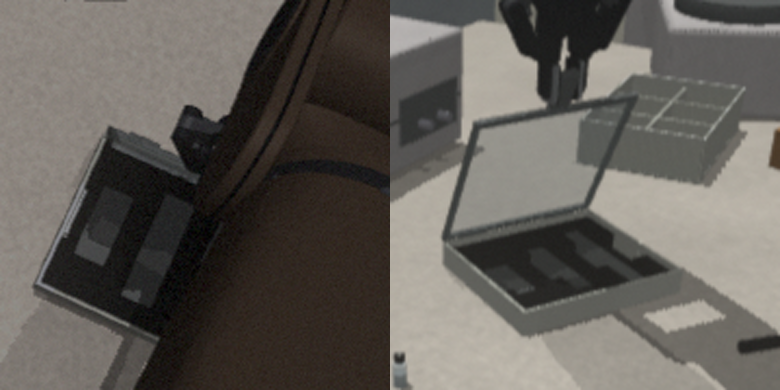

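Call:
drive_tool(steps=[[-0.45,0,-1.4,0,0],[-0.35,0,-1.45,0,0],[-0.25,0,-1.45,0,0],[-0.1,0,-1.5,0,0],[0,0,-1.5,0,0],[0.1,0,-1.5,0,0],[0.25,0,-1.45,0,0],[0,0,0,0,0],[0,0,0,0,0]])

```text
time: 6.55
eef_pos: [0.6508, -0.2666, 0.1912]
tcp_rot: [0.689, -0.164, -0.688, -0.161]
contact_force: [-3.9, -6.9, 0.9]
opening: 0.225
```

Call:
drive_tool(steps=[[0,0,0,0,0.6],[0,0,0,0,0.6],[0,0,0,0,0.6],[-2,0,0,0,0.6],[-4,0,0,0,0.6],[-2,0,0,0,0.6],[0,0,0,0,0.6]])

```text
time: 7.25
eef_pos: [0.6532, -0.264, 0.2761]
tcp_rot: [0.692, -0.163, -0.685, -0.162]
contact_force: [0.9, -0.5, 0.4]
opening: 0.603
```

Run:
```python
from h import *
plan([.5824,.256,.15],-166.2+90)
plan([.604,.1526,.15],-160.1+90)
```

```text
now [ 0.6532 -0.264   0.2761] yaw -116.5 q6 1.51 turn -40.3 shift now-axes cm [ 12.33 -43.36  29.69] after-turn axes [ 12.67 -52.19  -5.4 ]
now [ 0.6532 -0.264   0.2761] yaw -116.5 q6 1.51 turn -46.4 shift now-axes cm [ 12.39 -35.07  23.14] after-turn axes [ 12.71 -40.85  -9.43]
```

Call:
drive_tool(steps=[[0,0,0,-8.1,0.6],[0,0,0,-8.1,0.6],[0,0,0,-8.1,0.6],[0,0,0,-8.0,0.6],[0,0,0,-8.0,0.6],[0,-4.7,-0.5,0,0.6],[0,-4.7,-0.5,0,0.6],[0,-4.7,-0.5,0,0.6],[0,-4.7,-0.5,0,0.6],[0,-4.7,-0.5,0,0.6]])

```text
time: 8.25
eef_pos: [0.6185, -0.0272, 0.2684]
tcp_rot: [-0.701, -0.085, 0.703, -0.084]
contact_force: [0.4, -0.3, 0.9]
opening: 0.598
```

Call:
drive_tool(steps=[[0,-4.7,-0.5,0,0.6],[0,-4.7,-0.5,0,0.6],[0,-4.7,-0.5,0,0.6],[3,-4.7,-0.5,0,0.6],[4,-4.7,-0.5,0,0.6],[4,-4.7,-0.4,0,0.6],[2,-0.5,0,0,0.6],[2,0,0,0,0.6],[0,0,0,0,0.6],[0,0,0,0,0.6]])

```text
time: 9.25
eef_pos: [0.5823, 0.2333, 0.1378]
tcp_rot: [-0.701, -0.085, 0.703, -0.084]
contact_force: [0.6, -0.8, 0.7]
opening: 0.6
```

Run:
```python
from h import *
plan([.5824,.256,.003],-166.2+90)
s=shot('side'); t=shot('top')
a=cv2.resize(t['frame'][180:300,150:270],(390,390),interpolation=2); b=cv2.resize(s['frame'][220:360,120:260],(390,390),interpolation=2)
cv2.imwrite('pics/m4.png',np.hstack([a,b])[:,:,::-1])
# triangulation-check of side view columns on plane z=.008: use ends seen in first side picture
for n,p,q in (('long',(171,317),(239,335)),('mid',(203,401),(259,427)),('short',(228,286),(257,290))):
    A,B=onplane(s,*p,.008),onplane(s,*q,.008); print(n,((A+B)/2).round(4),np.linalg.norm(A-B).round(3),np.degrees(np.arctan2(*(A-B)[1::-1])).round(1))
```

```text
now [0.5823 0.2333 0.1378] yaw -76.3 q6 1.55 turn -0.1 shift now-axes cm [13.48 -2.2  -0.58] after-turn axes [13.48 -2.2  -0.58]
long [0.584  0.2561 0.008 ] 0.121 16.2
mid [0.4366 0.3454 0.008 ] 0.084 9.4
short [0.6031 0.1528 0.008 ] 0.053 23.4
```

View pics/m4.png

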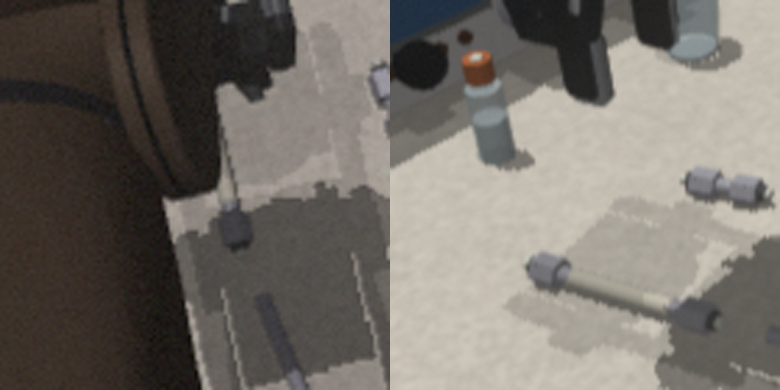

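The column lies clear beneath the gripper, and the side-view position agrees with the top view to within 2 mm. Descending to grasp.

Call:
drive_tool(steps=[[0,-2.2,-0.6,0,0.5],[4,0,0,0,0.5],[4,0,0,0,0.5],[3,0,0,0,0.5],[1.5,0,0,0,0.5],[0.9,0,0,0,0.5],[0,0,0,0,0.5],[0,0,0,0,0.5]])

```text
time: 10.15
eef_pos: [0.5853, 0.2563, 0.0069]
tcp_rot: [0.703, 0.085, -0.701, 0.084]
contact_force: [-0.0, -0.0, 1.0]
opening: 0.502
```

Call:
drive_tool(steps=[[0,0,0,0,0.2],[0,0,0,0,0],[0,0,0,0,0],[0,0,0,0,0],[0,0,0,0,0],[0,0,0,0,0]], force=40)

```text
time: 10.75
eef_pos: [0.5848, 0.2563, 0.0065]
tcp_rot: [0.703, 0.085, -0.701, 0.084]
contact_force: [-0.7, 0.1, 5.6]
opening: 0.092
```

The grip reads 7.8 mm on a 10 mm tube, with an upward reaction on the wrist. The pads are holding too high on the tube, so I'll reopen and go lower.

Call:
drive_tool(steps=[[0,0,0,0,0.3],[0,0,0,0,0.3],[0.2,0,0.2,0,0.3],[0.2,0,0,0,0.3],[0,0,0,0,0.3],[0,0,0,0,0.3]])

```text
time: 11.35
eef_pos: [0.5816, 0.2554, 0.0006]
tcp_rot: [-0.702, -0.084, 0.702, -0.084]
contact_force: [-0.0, -0.2, -0.4]
opening: 0.301
```

Call:
drive_tool(steps=[[0,0,0,0,0.1],[0,0,0,0,0],[0,0,0,0,0],[0,0,0,0,0],[0,0,0,0,0]], force=40)

```text
time: 11.85
eef_pos: [0.5818, 0.2555, 0.0009]
tcp_rot: [0.702, 0.084, -0.702, 0.084]
contact_force: [0.7, -0.0, -0.2]
opening: 0.094
```

Call:
drive_tool(steps=[[-1,0,0,0,0],[-3,0,0,0,0],[-4,0,0,0,0],[-4,0,0,0,0],[0,0,0,0,0],[0,0,0,0,0]])

```text
time: 12.45
eef_pos: [0.5826, 0.2557, 0.1229]
tcp_rot: [0.703, 0.085, -0.701, 0.084]
contact_force: [-0.1, 0.4, -1.0]
opening: 0.096
```

Run:
```python
from h import *
plan([.5203,-.2630,.13],-116.5)
s=shot('side'); t=shot('top')
a=cv2.resize(t['frame'][160:320,400:560],(390,390),interpolation=2); b=cv2.resize(s['frame'][200:360,120:280],(390,390),interpolation=2)
cv2.imwrite('pics/m5.png',cv2.convertScaleAbs(np.hstack([a,b])[:,:,::-1],alpha=1.5))
```

```text
now [0.5826 0.2557 0.1229] yaw -76.3 q6 1.59 turn 40.2 shift now-axes cm [-0.77 48.92 18.35] after-turn axes [ -0.65  49.2  -17.58]
```

View pics/m5.png

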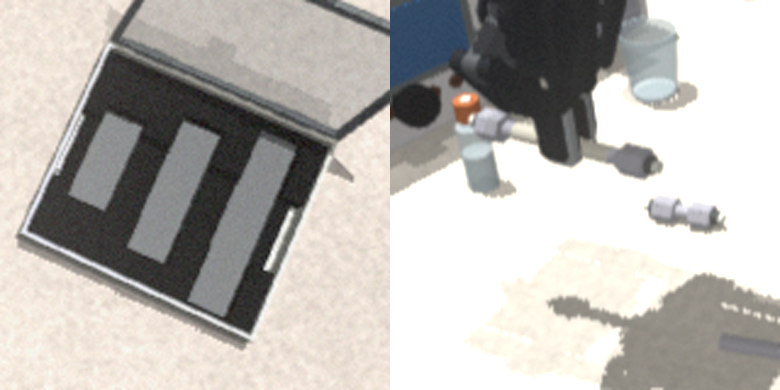

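The long column is held near its middle and the lid stands open with all the pockets visible. I'll measure the pocket floors from this clear view.

Run:
```python
from h import *
t=shot('top'); f=cv2.cvtColor(t['frame'],cv2.COLOR_RGB2GRAY)
poly=np.array([[446,181],[536,219],[502,297],[411,256]])
m=np.zeros_like(f); cv2.fillPoly(m,[poly],1); m=cv2.erode(m,np.ones((7,7)))
v=f[m>0]; th,_=cv2.threshold(v.reshape(-1,1),0,255,cv2.THRESH_OTSU); print('th',th)
b=((f>th)&(m>0)).astype(np.uint8); b=cv2.morphologyEx(b,cv2.MORPH_OPEN,np.ones((3,3)))
for c in cv2.findContours(b,cv2.RETR_EXTERNAL,cv2.CHAIN_APPROX_NONE)[0]:
    if cv2.contourArea(c)<150: continue
    bp=cv2.boxPoints(cv2.minAreaRect(c)); P=np.array([onplane(t,u,v,.007)[:2] for u,v in bp])
    e=[P[1]-P[0],P[2]-P[1]]; L=max(e,key=np.linalg.norm); L=L*np.sign(L[0])
    print(P.mean(0).round(4),[round(np.linalg.norm(q),4) for q in e],np.degrees(np.arctan2(L[1],L[0])).round(1))
```

```text
th 63.0
[ 0.5203 -0.2618] [np.float64(0.1367), np.float64(0.0304)] -26.9
[ 0.546  -0.2131] [np.float64(0.1076), np.float64(0.0303)] -27.0
[ 0.5712 -0.1642] [np.float64(0.0717), np.float64(0.0303)] -27.2
```

Call:
drive_tool(steps=[[-1,0,0,8.2,0],[0,0,0,8.2,0],[0,0,0,8.2,0],[0,0,0,8.1,0],[0,0,0,8.0,0],[0,4,-1.5,0,0],[0,4.5,-1.6,0,0],[0,4.5,-1.6,0,0],[0,4.5,-1.6,0,0],[0,4.5,-1.6,0,0]])

```text
time: 13.6
eef_pos: [0.5506, 0.0221, 0.1289]
tcp_rot: [-0.686, 0.165, 0.689, 0.165]
contact_force: [0.8, 0.0, -0.8]
opening: 0.1
```

Call:
drive_tool(steps=[[0,4.5,-1.6,0,0],[0,4.5,-1.6,0,0],[0,4.5,-1.6,0,0],[0,4.5,-1.6,0,0],[0,4.5,-1.6,0,0],[0,4,-1.3,0,0],[0,0,0,0,0],[0,0,0,0,0]])

```text
time: 14.4
eef_pos: [0.5138, -0.2549, 0.129]
tcp_rot: [-0.686, 0.165, 0.689, 0.166]
contact_force: [0.2, 1.3, -0.9]
opening: 0.094
```

Run:
```python
from h import *
plan([.52,-.262,.009],-117)
s=shot('side')
cv2.imwrite('pics/m6.png',cv2.convertScaleAbs(cv2.resize(s['frame'][120:270,300:480],(660,550),interpolation=2)[:,:,::-1],alpha=1.4))
```

```text
now [ 0.5138 -0.2549  0.129 ] yaw -117.1 q6 1.41 turn -0.1 shift now-axes cm [12.    0.36 -0.92] after-turn axes [12.    0.36 -0.92]
```

View pics/m6.png

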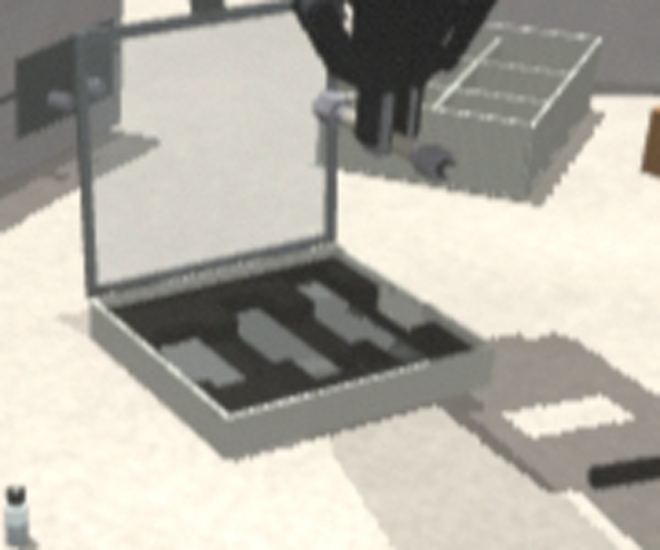

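Run:
```python
from h import *
s=shot('side'); k=660/180
Q=lambda u,v:(300+(u+.5)/k-.5,120+(v+.5)/k-.5)
A,B=[onplane(s,*Q(*p),.136) for p in ((314,104),(455,166))]
print(A,B,(A+B)/2,np.linalg.norm(A-B),np.degrees(np.arctan2(*(A-B)[1::-1])))
```

```text
[ 0.57494788 -0.28248797  0.136     ] [ 0.46408151 -0.2394974   0.136     ] [ 0.51951469 -0.26099268  0.136     ] 0.11890980229152093 -21.19476228330491
```

Run:
```python
from h import *
s=shot('side'); k=660/180
for o in (0,.004,.008):
  for sg in (1,-1):
    p=np.array([.5138,-.2549,.136])+np.array([.891,-.454,0])*(o+sg*.065)
    u,v=proj(s,p); print(o,sg,((u-300)*k).round(),((v-120)*k).round())
```

```text
0 1 319.0 103.0
0 -1 457.0 176.0
0.004 1 315.0 101.0
0.004 -1 452.0 174.0
0.008 1 311.0 99.0
0.008 -1 447.0 171.0
```

The projected and seen column ends agree to about 2 mm along the axis, so the column is centred in the grip. Lowering it into the long pocket.

Call:
drive_tool(steps=[[0,0.4,-0.9,0,0],[0,0,0,0,0],[3,0,0,0,0],[3,0,0,0,0],[2.5,0,0,0,0],[1.5,0,0,0,0],[1,0,0,0,0],[0.7,0,0,0,0],[0,0,0,0,0],[0,0,0,0,0]])

```text
time: 15.55
eef_pos: [0.5219, -0.2628, 0.0149]
tcp_rot: [0.688, -0.165, -0.687, -0.165]
contact_force: [0.4, 0.1, -0.9]
opening: 0.096
```

Call:
drive_tool(steps=[[0.3,0,0,0,0],[0.2,0,0,0,0],[0,0,0,0,0],[0,0,0,0,0]])

```text
time: 15.95
eef_pos: [0.5212, -0.2624, 0.009]
tcp_rot: [0.688, -0.165, -0.688, -0.165]
contact_force: [0.5, -0.7, -1.1]
opening: 0.09
```

Call:
drive_tool(steps=[[0,0,0,0,0.2],[0,0,0,0,0.35],[0,0,0,0,0.35],[0,0,0,0,0.35],[-1,0,0,0,0.35],[-3,0,0,0,0.35],[-4,0,0,0,0.35],[-4,0,0,0,0.35],[0,0,0,0,0.5],[0,0,0,0,0.5]])

```text
time: 16.95
eef_pos: [0.5221, -0.263, 0.1312]
tcp_rot: [0.689, -0.166, -0.686, -0.164]
contact_force: [-0.9, -0.3, 0.3]
opening: 0.497
```

Run:
```python
from h import *
plan([.438,.3447,.12],-82)
s=shot('side')
cv2.imwrite('pics/m7.png',cv2.convertScaleAbs(cv2.resize(s['frame'][120:270,300:480],(660,550),interpolation=2)[:,:,::-1],alpha=1.4))
```

```text
now [ 0.5221 -0.263   0.1312] yaw -117.0 q6 1.4 turn -35.0 shift now-axes cm [  0.95 -50.34  35.07] after-turn axes [  1.08 -61.35  -0.13]
```

View pics/m7.png

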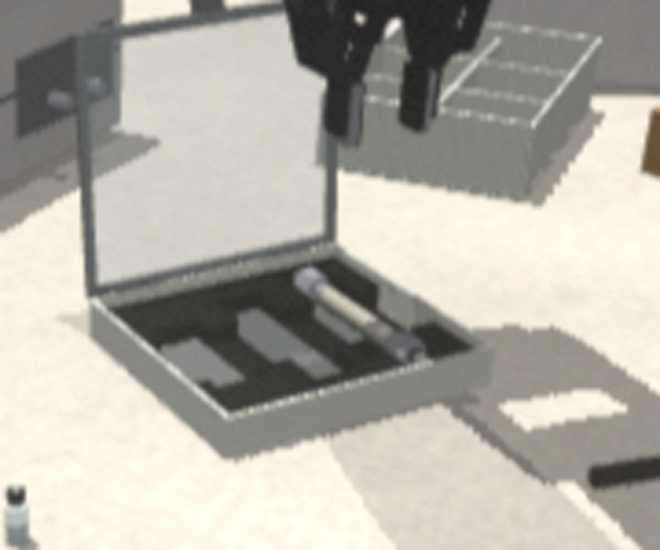

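The long column sits in its pocket, from about (308,278) to (410,347). On to the mid column.

Call:
drive_tool(steps=[[0,0,0,-7,0.5],[0,0,0,-7,0.5],[0,0,0,-7,0.5],[0,0,0,-7,0.5],[0,0,0,-7,0.5],[0,-4.7,0,0,0.5],[0,-4.7,0,0,0.5],[0,-4.7,0,0,0.5],[0,-4.7,0,0,0.5],[0,-4.7,0,0,0.5]])

```text
time: 18.0
eef_pos: [0.4865, -0.0277, 0.1269]
tcp_rot: [-0.704, -0.05, 0.707, -0.049]
contact_force: [1.2, 0.2, 0.4]
opening: 0.501
```

Call:
drive_tool(steps=[[0,-4.7,0,0,0.5],[0,-4.7,0,0,0.5],[0,-4.7,0,0,0.5],[0,-4.7,0,0,0.5],[0,-4.7,0,0,0.5],[0,-4.7,0,0,0.5],[0,-4.7,0,0,0.5],[0,-4.7,0,0,0.5],[0,0,0,0,0.5],[0,0,0,0,0.5]])

```text
time: 19.0
eef_pos: [0.4344, 0.3428, 0.1269]
tcp_rot: [-0.704, -0.05, 0.707, -0.051]
contact_force: [0.3, -0.4, 0.5]
opening: 0.499
```

Run:
```python
from h import *
plan([.438,.3447,.001],-82)
t=shot('top'); f=cv2.cvtColor(t['frame'],cv2.COLOR_RGB2GRAY)
cv2.imwrite('pics/x.png',t['frame'][:,:,::-1])
poly=np.array([[446,181],[536,219],[502,297],[411,256]])
m=np.zeros_like(f); cv2.fillPoly(m,[poly],1); m=cv2.erode(m,np.ones((7,7)))
d=cv2.absdiff(t['frame'],cv2.imread('pics/top1.png')[:,:,::-1]) 
b=((f>95)&(m>0)).astype(np.uint8)
for c in cv2.findContours(cv2.morphologyEx(b,cv2.MORPH_CLOSE,np.ones((3,3))),cv2.RETR_EXTERNAL,cv2.CHAIN_APPROX_NONE)[0]:
    if cv2.contourArea(c)<40: continue
    bp=cv2.boxPoints(cv2.minAreaRect(c)); P=np.array([onplane(t,u,v,.015)[:2] for u,v in bp])
    e=[P[1]-P[0],P[2]-P[1]]; L=max(e,key=np.linalg.norm); L=L*np.sign(L[0])
    print(P.mean(0).round(4),[round(np.linalg.norm(q),4) for q in e],np.degrees(np.arctan2(L[1],L[0])).round(1))
```

```text
now [0.4344 0.3428 0.1269] yaw -81.8 q6 1.91 turn 0.2 shift now-axes cm [12.59 -0.16 -0.43] after-turn axes [12.59 -0.16 -0.43]
[ 0.5283 -0.268 ] [np.float64(0.1175), np.float64(0.0089)] -26.8
```

Call:
drive_tool(steps=[[0,-0.2,-0.4,0,0.45],[4,0,0,0,0.45],[4,0,0,0,0.45],[2,0,0,0,0.45],[1,0,0,0,0.45],[0.8,0,0,0,0.45],[0,0,0,0,0.4],[0,0,0,0,0.4],[0,0,0,0,0.4]])

```text
time: 19.95
eef_pos: [0.4408, 0.3457, 0.0124]
tcp_rot: [0.706, 0.05, -0.704, 0.049]
contact_force: [0.3, 0.4, -0.3]
opening: 0.402
```

Run:
```python
from h import *
plan([.438,.3447,.001],-82); print(readout.get_state()['contact_force'])
t=shot('top'); s=shot('side')
a=cv2.resize(t['frame'][170:310,400:540],(390,390),interpolation=2); b=cv2.resize(s['frame'][350:450,170:270],(390,390),interpolation=2)
cv2.imwrite('pics/m8.png',cv2.convertScaleAbs(np.hstack([a,b])[:,:,::-1],alpha=1.5))
```

```text
now [0.4408 0.3457 0.0124] yaw -82.0 q6 1.92 turn 0.0 shift now-axes cm [1.14 0.06 0.29] after-turn axes [1.14 0.06 0.29]
[ 0.33328174  0.39018074 -0.29995355]
```

View pics/m8.png

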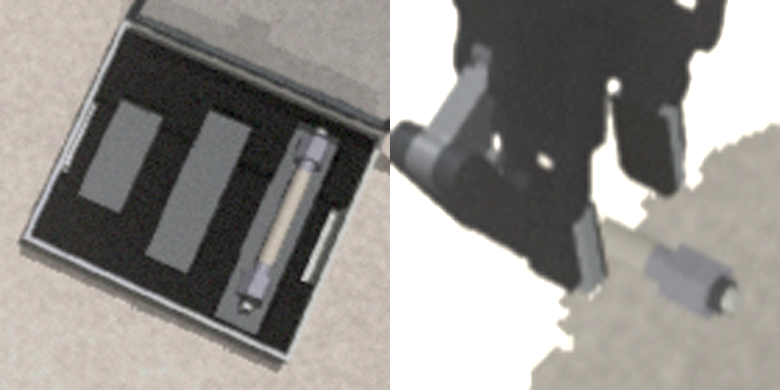

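The long column lies inside its pocket, with plug ends at crop (321,127) and (243,311), a few mm toward the hinge. The fingers straddle the mid column. Lowering to grip.

Call:
drive_tool(steps=[[0.6,0,0.1,0,0.35],[0.4,0,0.1,0,0.3],[0,0,0,0,0.3],[0,0,0,0,0.3],[0,0,0,0,0.1],[0,0,0,0,0],[0,0,0,0,0],[0,0,0,0,0],[0,0,0,0,0]])

```text
time: 20.95
eef_pos: [0.4377, 0.3449, 0.0009]
tcp_rot: [0.705, 0.049, -0.705, 0.049]
contact_force: [0.4, 0.2, -0.5]
opening: 0.093
```

Run:
```python
from h import *
t=shot('top')
A,B=[onplane(t,400+u/2.786,170+v/2.786,.015) for u,v in((321,127),(243,311))]
print(A,B,(A+B)/2,np.linalg.norm(A-B))
q=readout.get_state(); print(q['eef_pos'],q['contact_force'],q['opening'])
# grip offset along col axis: col centre (.4374,.3447)
```

```text
[ 0.58357698 -0.29461095  0.015     ] [ 0.4648136  -0.23442701  0.015     ] [ 0.52419529 -0.26451898  0.015     ] 0.13314220803544494
[0.4377394  0.34493685 0.00091634] [ 0.0408734   0.01349629 -0.72085263] 0.09518752333137996
```

Call:
drive_tool(steps=[[-1,0,0,0,0],[-3,0,0,0,0],[-4,0,0,0,0],[-4,0,0,0,0],[-1,0,0,7,0],[0,0,0,7,0],[0,0,0,7,0],[0,0,0,7,0],[0,0,0,7,0],[0,0,0,0,0]])

```text
time: 22.0
eef_pos: [0.4377, 0.3449, 0.1315]
tcp_rot: [0.688, -0.165, -0.687, -0.165]
contact_force: [-0.9, -0.5, -0.5]
opening: 0.097
```

Run:
```python
from h import *
plan([.5445,-.2125,.13],-117); print(readout.get_state()['opening'])
```

```text
now [0.4377 0.3449 0.1315] yaw -117.0 q6 2.53 turn 0.0 shift now-axes cm [  0.14  44.83 -34.8 ] after-turn axes [  0.14  44.81 -34.82]
0.09727056441379679
```

Call:
drive_tool(steps=[[0,3.4,-2.7,0,0],[0,3.4,-2.7,0,0],[0,3.4,-2.7,0,0],[0,3.4,-2.7,0,0],[0,3.4,-2.7,0,0],[0,3.4,-2.7,0,0],[0,3.4,-2.7,0,0],[0,3.4,-2.7,0,0],[0,3.4,-2.7,0,0],[0,3.4,-2.7,0,0]])

```text
time: 23.0
eef_pos: [0.5241, -0.0824, 0.1315]
tcp_rot: [0.688, -0.164, -0.688, -0.164]
contact_force: [0.6, 0.6, 0.6]
opening: 0.093
```

Call:
drive_tool(steps=[[0,3.6,-2.6,0,0],[0,3.6,-2.6,0,0],[0,3.6,-2.6,0,0],[0,0,0,0,0],[0,0,0,0,0]])

```text
time: 23.5
eef_pos: [0.5443, -0.213, 0.131]
tcp_rot: [-0.687, 0.165, 0.688, 0.165]
contact_force: [0.1, -0.1, -1.1]
opening: 0.098
```

Run:
```python
from h import *
plan([.5445,-.2125,.009],-117); print(readout.get_state()['opening'])
```

```text
now [ 0.5443 -0.213   0.131 ] yaw -117.0 q6 1.5 turn 0.0 shift now-axes cm [12.2  -0.05  0.  ] after-turn axes [12.2  -0.05  0.  ]
0.09791928897532211
```

Call:
drive_tool(steps=[[3,0,0,0,0],[3,0,0,0,0],[2.5,0,0,0,0],[1.5,0,0,0,0],[1,0,0,0,0],[0.6,0,0,0,0],[0.4,0,0,0,0],[0,0,0,0,0],[0,0,0,0,0]])

```text
time: 24.4
eef_pos: [0.5451, -0.2126, 0.0118]
tcp_rot: [0.688, -0.165, -0.687, -0.165]
contact_force: [0.9, -0.5, -0.2]
opening: 0.093
```

Call:
drive_tool(steps=[[0.3,0,0,0,0],[0,0,0,0,0],[0,0,0,0,0.2],[0,0,0,0,0.35],[0,0,0,0,0.35],[0,0,0,0,0.35],[-1,0,0,0,0.35],[-3,0,0,0,0.35],[-4,0,0,0,0.35],[-4,0,0,0,0.35]])

```text
time: 25.4
eef_pos: [0.5442, -0.212, 0.1294]
tcp_rot: [-0.687, 0.165, 0.688, 0.165]
contact_force: [0.2, -0.5, -0.1]
opening: 0.35
```

Call:
drive_tool(steps=[[0,0,0,-8,0.45],[0,0,0,-8,0.45],[0,0,0,-8,0.45],[0,0,0,-8,0.45],[0,0,0,-8,0.45],[0,0,0,-8,0.45],[0,0,0,0,0.45]])

```text
time: 26.1
eef_pos: [0.5447, -0.2123, 0.1287]
tcp_rot: [0.695, 0.129, -0.695, 0.129]
contact_force: [0.1, -0.0, 0.4]
opening: 0.451
```

Run:
```python
from h import *
plan([.6036,.1527,.12],-69)
```

```text
now [ 0.5447 -0.2123  0.1287] yaw -69.0 q6 0.66 turn 0.0 shift now-axes cm [  0.86 -31.96 -18.59] after-turn axes [  0.86 -31.96 -18.58]
```

Call:
drive_tool(steps=[[0,-3.6,-2.1,0,0.45],[0,-3.6,-2.1,0,0.45],[0,-3.6,-2.1,0,0.45],[0,-3.6,-2.1,0,0.45],[0,-3.6,-2.1,0,0.45],[0,-3.6,-2.1,0,0.45],[0,-3.6,-2.1,0,0.45],[0,-3.6,-2,0,0.45],[0,-3.2,-1.9,0,0.45],[0,0,0,0,0.45]])

```text
time: 27.1
eef_pos: [0.6036, 0.1573, 0.1286]
tcp_rot: [0.696, 0.13, -0.695, 0.129]
contact_force: [-0.3, -0.6, -0.0]
opening: 0.449
```

Run:
```python
from h import *
s=shot('side'); t=shot('top')
plan([.6036,.1527,.001],-69)
a=cv2.resize(t['frame'][170:310,400:540],(390,390),interpolation=2); b=cv2.resize(s['frame'][230:330,190:290],(390,390),interpolation=2)
cv2.imwrite('pics/m9.png',cv2.convertScaleAbs(np.hstack([a,b])[:,:,::-1],alpha=1.5))
```

```text
now [0.6033 0.1539 0.1281] yaw -69.0 q6 1.29 turn 0.0 shift now-axes cm [12.71  0.12  0.02] after-turn axes [12.71  0.12  0.02]
```

View pics/m9.png

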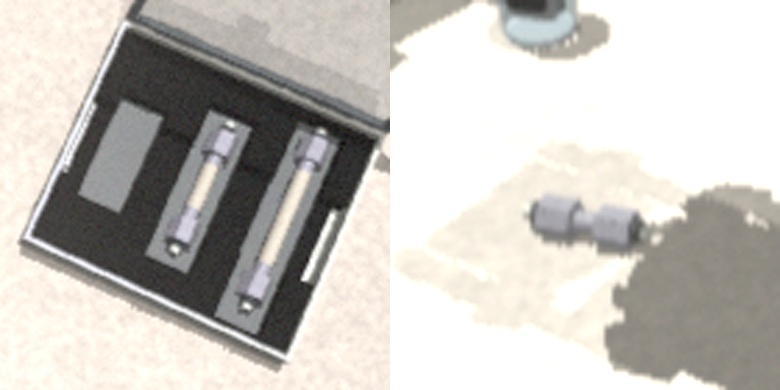

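Mid and long are both in their pockets: mid plugs at crop (231,122) and (176,254). The short column is undisturbed below the gripper.

Call:
drive_tool(steps=[[4,0.1,0,0,0.45],[4,0,0,0,0.45],[2,0,0,0,0.45],[1,0,0,0,0.45],[1,0,0,0,0.45],[0.5,0,0,0,0.4],[0,0,0,0,0.4],[0,0,0,0,0.4],[0,0,0,0,0.4]])

```text
time: 28.1
eef_pos: [0.6047, 0.1524, 0.0041]
tcp_rot: [0.696, 0.129, -0.694, 0.129]
contact_force: [0.6, 0.9, 0.0]
opening: 0.401
```

Call:
drive_tool(steps=[[0.2,0,0,0,0.35],[0,0,0,0,0.3],[0,0,0,0,0.2],[0,0,0,0,0.1],[0,0,0,0,0],[0,0,0,0,0],[0,0,0,0,0],[0,0,0,0,0]])

```text
time: 28.9
eef_pos: [0.6039, 0.1523, 0.0012]
tcp_rot: [0.695, 0.129, -0.695, 0.129]
contact_force: [-1.6, -0.3, 3.2]
opening: 0.179
```

Call:
drive_tool(steps=[[-1,0,0,0,0],[-3,0,0,0,0],[-4,0,0,0,0],[-4,0,0,8,0],[-1,0,0,8,0],[0,0,0,8,0],[0,0,0,8,0],[0,0,0,8,0],[0,0,0,8,0],[0,0,0,0,0]])

```text
time: 29.9
eef_pos: [0.6036, 0.1522, 0.1309]
tcp_rot: [0.688, -0.165, -0.688, -0.165]
contact_force: [-0.1, -1.4, -0.7]
opening: 0.178
```

Run:
```python
from h import *
plan([.5705,-.1645,.13],-117); print(readout.get_state()['opening'])
```

```text
now [0.6036 0.1522 0.1309] yaw -117.0 q6 2.13 turn 0.0 shift now-axes cm [  0.1   29.73 -11.42] after-turn axes [  0.1   29.72 -11.43]
0.17793253514546387
```

Call:
drive_tool(steps=[[0,3.7,-1.4,0,0],[0,3.7,-1.4,0,0],[0,3.7,-1.4,0,0],[0,3.7,-1.4,0,0],[0,3.7,-1.4,0,0],[0,3.7,-1.5,0,0],[0,3.7,-1.5,0,0],[0,3.8,-1.4,0,0],[0,0,0,0,0],[0,0,0,0,0]])

```text
time: 30.9
eef_pos: [0.5703, -0.1648, 0.1309]
tcp_rot: [-0.688, 0.165, 0.688, 0.165]
contact_force: [-0.3, 0.7, -0.9]
opening: 0.184
```

Run:
```python
from h import *
plan([.5705,-.1645,.009],-117); print(readout.get_state()['opening'])
s=shot('side')
cv2.imwrite('pics/m10.png',cv2.convertScaleAbs(cv2.resize(s['frame'][120:270,300:480],(660,550),interpolation=2)[:,:,::-1],alpha=1.4))
```

```text
now [ 0.5703 -0.1648  0.1309] yaw -117.0 q6 1.59 turn 0.0 shift now-axes cm [12.19 -0.03 -0.  ] after-turn axes [12.19 -0.03 -0.  ]
0.18420904689028145
```

View pics/m10.png

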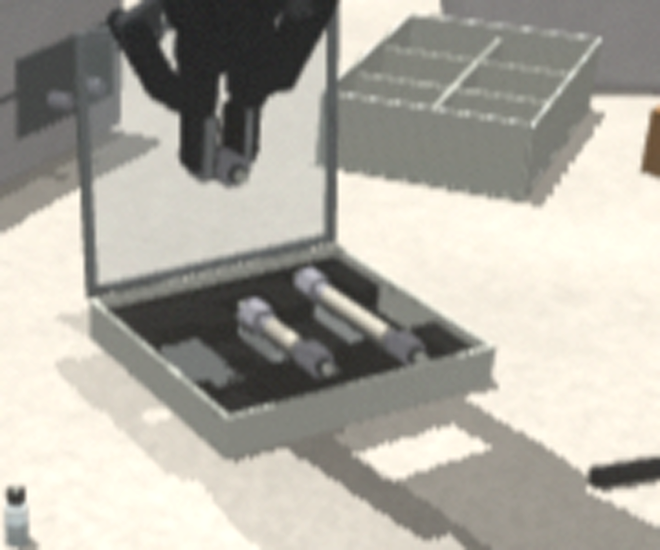

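Call:
drive_tool(steps=[[3,0,0,0,0],[3,0,0,0,0],[2.5,0,0,0,0],[1.5,0,0,0,0],[1,0,0,0,0],[0.7,0,0,0,0],[0.4,0,0,0,0],[0,0,0,0,0],[0,0,0,0,0]])

```text
time: 31.85
eef_pos: [0.5712, -0.1645, 0.0108]
tcp_rot: [0.688, -0.165, -0.687, -0.165]
contact_force: [0.4, -0.3, -0.8]
opening: 0.18
```

Call:
drive_tool(steps=[[0.2,0,0,0,0],[0,0,0,0,0],[0,0,0,0,0.22],[0,0,0,0,0.28],[0,0,0,0,0.28],[0,0,0,0,0.28],[-1,0,0,0,0.28],[-3,0,0,0,0.28],[-4,0,0,0,0.28],[-4,0,0,0,0.28]])

```text
time: 32.85
eef_pos: [0.5702, -0.1639, 0.1294]
tcp_rot: [-0.687, 0.165, 0.688, 0.165]
contact_force: [0.2, -0.1, -0.0]
opening: 0.277
```

Run:
```python
from h import *
plan([.6508,-.2666,.1912],-117); print(readout.get_state()['contact_force'])
# closing arc from a=1.74 (tool cm): x down, z=-case x
r=.186;h=.005
pos=lambda a:np.array([-r*np.cos(a)+h*np.sin(a), r*np.sin(a)+h*np.cos(a)])
A=np.linspace(1.74,0,24); P=np.array([pos(a) for a in A])*100
print([(round(a,2),round(-d[1],2),round(-d[0],2)) for a,d in zip(A[1:],np.diff(P,axis=0))])
```

```text
now [ 0.5702 -0.1639  0.1294] yaw -117.0 q6 1.59 turn 0.0 shift now-axes cm [ -6.19   5.49 -11.84] after-turn axes [ -6.19   5.49 -11.84]
[ 0.2027401  -0.13313695 -0.03257551]
[(np.float64(1.66), np.float64(-0.22), np.float64(1.39)), (np.float64(1.59), np.float64(-0.12), np.float64(1.4)), (np.float64(1.51), np.float64(-0.01), np.float64(1.41)), (np.float64(1.44), np.float64(0.1), np.float64(1.4)), (np.float64(1.36), np.float64(0.2), np.float64(1.39)), (np.float64(1.29), np.float64(0.31), np.float64(1.37)), (np.float64(1.21), np.float64(0.41), np.float64(1.35)), (np.float64(1.13), np.float64(0.51), np.float64(1.31)), (np.float64(1.06), np.float64(0.61), np.float64(1.27)), (np.float64(0.98), np.float64(0.7), np.float64(1.22)), (np.float64(0.91), np.float64(0.79), np.float64(1.16)), (np.float64(0.83), np.float64(0.88), np.float64(1.1)), (np.float64(0.76), np.float64(0.96), np.float64(1.03)), (np.float64(0.68), np.float64(1.03), np.float64(0.95)), (np.float64(0.61), np.float64(1.1), np.float64(0.87)), (np.float64(0.53), np.float64(1.17), np.float64(0.79)), (np.float64(0.45), np.float64(1.22), np.float64(0.7)), (np.float64(0.38), np.float64(1.27), np.float64(0.6)), (np.float64(0.3), np.float64(1.31), np.float64(0.51)), (np.float64(0.23), np.float64(1.35), np.float64(0.4)), (np.float64(0.15), np.float64(1.37), np.float64(0.3)), (np.float64(0.08), np.float64(1.39), np.float64(0.2)), (np.float64(0.0), np.float64(1.4), np.float64(0.09))]
```

Call:
drive_tool(steps=[[-4,0,0,0,0.6],[-4.5,0,0,0,0.6],[-4.5,0,0,0,0.6],[-2.5,0,0,0,0.6],[0,1.8,-4,0,0.6],[0,1.8,-4,0,0.6],[0,1.9,-3.8,0,0.6],[0,0,0,0,0.6],[0,0,0,0,0.6]])

```text
time: 33.75
eef_pos: [0.6506, -0.2672, 0.2824]
tcp_rot: [-0.687, 0.165, 0.688, 0.166]
contact_force: [0.3, -0.1, -0.3]
opening: 0.596
```

Run:
```python
from h import *
plan([.6508,-.2666,.1912],-117)
s=shot('side');t=shot('top')
a=cv2.resize(t['frame'][170:310,400:540],(390,390),interpolation=2); b=cv2.resize(s['frame'][110:260,310:460],(390,390),interpolation=2)
cv2.imwrite('pics/m11.png',cv2.convertScaleAbs(np.hstack([a,b])[:,:,::-1],alpha=1.5))
```

```text
now [ 0.6506 -0.2672  0.2824] yaw -117.0 q6 1.51 turn -0.0 shift now-axes cm [ 9.12 -0.05 -0.  ] after-turn axes [ 9.12 -0.05 -0.  ]
```

View pics/m11.png

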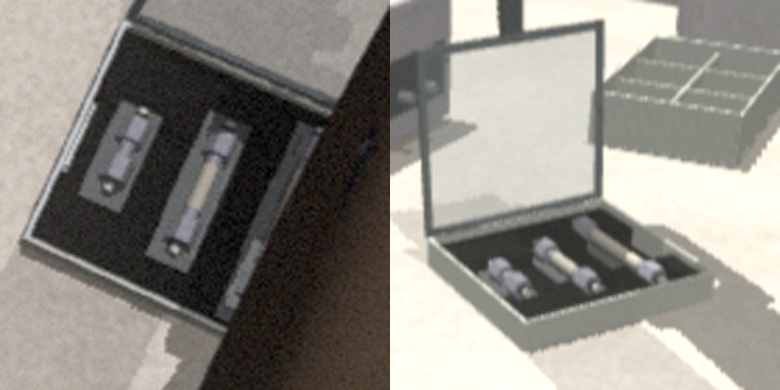

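All three columns lie in their own pockets: short at crop (126,150), mid at (202,185), long on the right. Regripping the tab.

Call:
drive_tool(steps=[[3,0,0,0,0.6],[3,0,0,0,0.6],[2,0,0,0,0.6],[1.1,0,0,0,0.6],[0,0,0,0,0.6],[0,0,0,0,0.3],[0,0,0,0,0],[0,0,0,0,0],[0,0,0,0,0],[0,0,0,0,0]], force=30)

```text
time: 34.85
eef_pos: [0.6518, -0.2673, 0.1944]
tcp_rot: [0.689, -0.165, -0.686, -0.165]
contact_force: [-0.3, -1.1, 6.5]
opening: 0.228
```

Call:
drive_tool(steps=[[-0.2,0,1.4,0,0],[-0.1,0,1.4,0,0],[0,0,1.4,0,0],[0.1,0,1.4,0,0],[0.2,0,1.4,0,0],[0.3,0,1.4,0,0],[0.4,0,1.35,0,0],[0.5,0,1.3,0,0],[0,0,0,0,0]])

```text
time: 35.75
eef_pos: [0.5519, -0.2156, 0.1804]
tcp_rot: [0.688, -0.165, -0.687, -0.165]
contact_force: [-0.2, 2.5, 3.1]
opening: 0.228
```

Call:
drive_tool(steps=[[0.6,0,1.3,0,0],[0.7,0,1.2,0,0],[0.8,0,1.15,0,0],[0.9,0,1.1,0,0],[0.95,0,1.0,0,0],[1.05,0,0.95,0,0],[1.1,0,0.9,0,0],[1.15,0,0.8,0,0],[0,0,0,0,0]])

```text
time: 36.65
eef_pos: [0.4769, -0.177, 0.105]
tcp_rot: [0.687, -0.164, -0.687, -0.166]
contact_force: [4.8, 4.4, -1.8]
opening: 0.225
```

Call:
drive_tool(steps=[[1.2,0,0.7,0,0],[1.3,0,0.6,0,0],[1.3,0,0.5,0,0],[1.35,0,0.4,0,0],[1.35,0,0.3,0,0],[0,0,0,0,0],[0,0,0,0,0]])

```text
time: 37.35
eef_pos: [0.4556, -0.166, 0.0412]
tcp_rot: [0.688, -0.165, -0.687, -0.167]
contact_force: [4.7, 5.0, -1.4]
opening: 0.227
```

Call:
drive_tool(steps=[[1.2,0,0.2,0,0],[1.0,0,0.1,0,0],[0.4,0,0.1,0,0],[0,0,0,0,0],[0,0,0,0,0]])

```text
time: 37.85
eef_pos: [0.4535, -0.1649, 0.0197]
tcp_rot: [0.688, -0.165, -0.687, -0.166]
contact_force: [-3.8, 10.3, 24.7]
opening: 0.228
```

Call:
drive_tool(steps=[[0,0,0,0,0.3],[0,0,0,0,0.5],[0,0,0,0,0.5],[0,0,0,0,0.5],[-3,0,0,0,0.5],[-4,0,0,0,0.5],[-2,0,0,0,0.2],[0,0,0,0,0],[0,0,0,0,0],[0,0,0,0,0]])

```text
time: 38.85
eef_pos: [0.4503, -0.1646, 0.1044]
tcp_rot: [-0.686, 0.165, 0.689, 0.165]
contact_force: [-0.5, 0.4, -0.2]
opening: -0.0
```

Run:
```python
from h import *
plan([.453,-.164,.036],-117)
s=shot('side'); a=cv2.imread('pics/side1.png')[:,:,::-1]
f=lambda i:cv2.resize(i[175:260,315:445],(780,510)[:2] and (600,392),interpolation=2)
b=f(s['frame']); o=f(a)
cv2.imwrite('pics/m12.png',cv2.convertScaleAbs(np.vstack([o[40:340],b[40:340]])[:,:,::-1],alpha=1.4))
```

```text
now [ 0.4503 -0.1646  0.1044] yaw -117.0 q6 1.48 turn 0.0 shift now-axes cm [ 6.84 -0.17 -0.24] after-turn axes [ 6.84 -0.17 -0.24]
```

Pressing the tab down with shut fingertips will both seat the lid and measure its height, since the top of the closed tab is at z = 0.0365.

Call:
drive_tool(steps=[[3,-0.2,-0.2,0,0],[2,0,0,0,0],[0.8,0,0,0,0],[0.4,0,0,0,0],[0.3,0,0,0,0],[0,0,0,0,0],[0,0,0,0,0]])

```text
time: 39.6
eef_pos: [0.4549, -0.1647, 0.0422]
tcp_rot: [0.688, -0.165, -0.687, -0.165]
contact_force: [-0.7, 0.6, -0.2]
opening: -0.002
```

Call:
drive_tool(steps=[[0.2,0,0,0,0],[0.2,0,0,0,0],[0,0,0,0,0],[0,0,0,0,0]])

```text
time: 40.0
eef_pos: [0.4543, -0.1644, 0.0374]
tcp_rot: [-0.688, 0.165, 0.688, 0.165]
contact_force: [-0.5, 0.5, -0.6]
opening: -0.004
```

Call:
drive_tool(steps=[[0.1,0,0,0,0],[0.1,0,0,0,0],[0,0,0,0,0],[0,0,0,0,0]])

```text
time: 40.4
eef_pos: [0.4545, -0.1645, 0.0364]
tcp_rot: [-0.687, 0.165, 0.688, 0.165]
contact_force: [-2.3, 1.6, 6.9]
opening: 0.004
```

Call:
drive_tool(steps=[[0.1,0,0,0,0],[0.1,0,0,0,0],[0,0,0,0,0],[0,0,0,0,0]])

```text
time: 40.8
eef_pos: [0.4545, -0.1645, 0.0361]
tcp_rot: [-0.687, 0.165, 0.688, 0.165]
contact_force: [-6.7, 3.2, 18.5]
opening: 0.006
```

The tab top stands rigid at z ≈ 0.036 under 18 N, so the lid is on the rim. Retreating and taking a final look.

Call:
drive_tool(steps=[[-1,0,0,0,0],[-4,0,0,0,0],[-4.5,0,0,0,0],[-4.5,0,0,0,0],[-4,4,0,0,0],[0,4.5,0,0,0],[0,4.5,0,0,0],[0,4.5,0,0,0],[0,0,0,0,0],[0,0,0,0,0]])

```text
time: 41.8
eef_pos: [0.3765, -0.3166, 0.2086]
tcp_rot: [-0.687, 0.166, 0.687, 0.166]
contact_force: [-0.2, 0.2, 0.5]
opening: -0.0
```

Run:
```python
from h import *
s=shot('side'); t=shot('top')
a=cv2.resize(t['frame'][165:345,145:545],(780,351),interpolation=2); b=cv2.resize(s['frame'][175:260,315:445],(344,225),interpolation=2)
o=cv2.resize(cv2.imread('pics/side1.png')[175:260,315:445,::-1],(344,225),interpolation=2)
x=np.zeros((580,780,3),np.uint8); x[:351]=a; x[353:578,:344]=o; x[353:578,350:694]=b
cv2.imwrite('pics/m13.png',cv2.convertScaleAbs(x[:,:,::-1],alpha=1.4))
print(readout.get_state()['eef_pos'],readout.get_state()['contact_force'])
```

```text
[ 0.37722675 -0.31530812  0.20845132] [ 0.38415126 -0.46721154 -0.00886172]
```

View pics/m13.png

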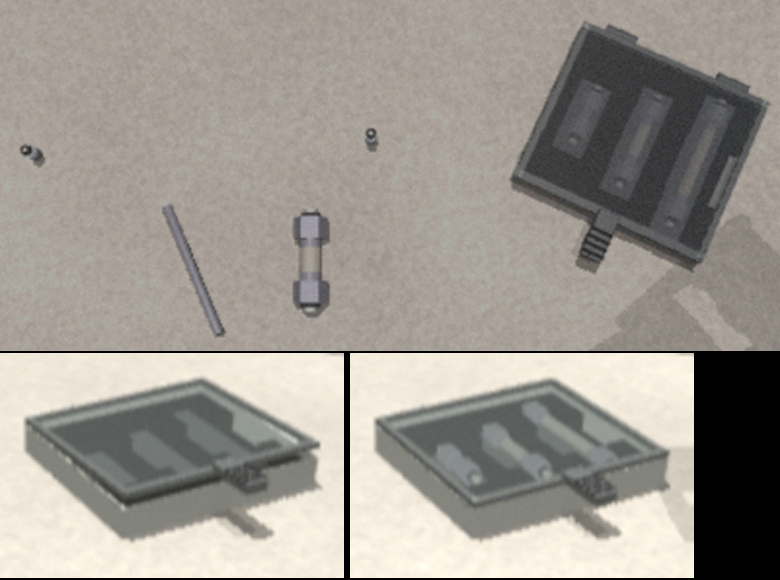

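The lid is flush on the rim, with no gap left compared with the start picture at lower left. All three columns show through it in their own pockets, and the bare tube and wide column lie where they were. Handing in.

```bash
python3 -c "
from plant import sign_off; print(sign_off())"
```

```text
the job is handed in; nothing more can be done
None
```

I opened the lid by its tab, laid the long, mid and short columns in their matching pockets, and closed the lid. I then pressed the tab down with shut fingertips, and handed the job in at about 42 s of the 136 s allowed.

- **Lid:** the tab top stood rigid at z ≈ 0.036 m under about 18 N; fully closed should be 0.0365 m. The last side picture shows no gap at the rim.
- **Columns:** the last pictures show each one lying in its own pocket. The long column sits about 5 mm toward the hinge, within the roughly 8 mm of slack its pocket leaves at each end.
- **Left alone:** the thick column and the bare tube were not touched and appear where they were.
- **Corrected on the way:** my first grip on the long column was too high on the tube, so I reopened the fingers and gripped it about 6 mm lower before lifting.

No check failed at the end. The highest wrist force I read was about 27 N, while seating the lid.

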